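# Third hand: hold a chair rail in the screwing jig

### The arm

A 7-joint arm with a two-finger parallel gripper is mounted at the origin on the work surface. World frame = base frame: x ahead of the robot, y to its left, z up, the work surface at z = 0. Lengths are in m, angles in rad, forces in N, time in s.
With the tool pointing down it reaches from about 0.425 to 0.95 m from the base axis. Payload 16.7 kg.
Tool frame: the origin (TCP) lies on the centre line of the jaws, within the pads' length; the fingertips stand 22 mm ahead of it and the grasp point (between the pads) lies 3 mm ahead of it; z points along the fingers, y is the line along which they close (so a half turn about z gives the same grasp; the last joint's range is limited). The gripper opens to 94 mm and grips with 3 to 60 N. Pads are 16 mm wide; open, the fingers measure 119 mm over their backs; the gripper's body (75 mm by 177 mm) begins 78 mm behind the grasp point.
Start: joints at [1.121, 0.426, 0.074, 1.606, -0.034, 1.111, -0.067], TCP at [0.199, -0.645, 0.227] pointing down, gripper open.
Joint ranges: [-2.85, 2.85], [-0.5, 2.14], [-1.23, 1.37], [0.21, 2.46], [-1.02, 4.16], [0.16, 2.05], [-2.73, 2.73]. Speed limits (rad/s): [1.89, 1.89, 2.39, 2.39, 3.01, 3.01, 3.01].

### API

Orientations are given as a rotation vector (axis times angle).
In Python, from rig import arm gives the robot as it stands.
- The arm moves only by the tool send_rows, never from a script. Its argument "steps" is a list that holds one entry, the list of rows, each a list of 7 numbers: the turn, a rotation vector about the tool's x, y, z in degrees, then the shift along the tool's x, y, z in mm, then the opening, from 0 (shut) to 1 (fully open). In form: [[[rx, ry, rz, x, y, z, gripper], ...]]. A call has 1 to 12 rows; each row is the pose to reach, as a shift and turn from the pose commanded when the call began, along the tool's axes at that moment; what a row does not reach only later rows make up. A row lasts 1/12 s, in which the tool goes at most 41.7 mm and 7.16 degrees, less where a joint would pass 70% of its speed; a pose out of reach is approached as far as the arm can. A call with a gripper value outside its range is refused whole. The fingers move at their own pace and stop on an object; "grip_force" is the grip in N (left out, the last holds). Time passes only in rows, so rows that repeat a pose let the fingers close. It gives the time, the measured TCP pose, the force, the opening and the grip force at its end, in the units of the state.
- arm.observe(): the state, without advancing time (a new reading comes with each control period).
- arm.grab_frame(name): name is "scene" or "top"; returns the picture (400x640x3 uint8, red, green, blue); there is no depth.
- arm.calibration(name): a dict with "vfov" (degrees; the focal length in pixels is half the picture's height over the tangent of half this angle, whatever the lens; pixels are square), "cx", "cy" (the principal point, pixels), "rvec" (rotation vector, rad) and "tvec" (3), from world to camera coordinates, as OpenCV has them. Camera axes: x right, y down, z forward; pixel columns grow to the right and rows downward; lengths in m; the calibration is good to about 2 mm. A picture is of the moment at which its call begins. calibration takes no time and is no camera call.
- arm.job_done(): hands the job in; it is judged then, once.
The state is a dict: "time_s": time; "joint_pos": joint angles; "joint_vel": joint speeds; "tau": joint torques, N m; "tcp_pos": TCP position; "eef_rot": TCP orientation; "force": force on the tool from outside, world axes, zero at the start; "wrist_torque": the same for the moment, N m; "width": opening from 0.0 (shut) to 1.0 (fully open); "grasp_force": force on a finger pad.
Only numpy, scipy, OpenCV 4.12 (cv2) and the standard library are available. Lean on these libraries where they do the work, as an engineer would, in place of code of your own. Each camera call takes 0.05 s, during which the arm holds its last target. There are 200 camera calls.

### The job

On the screwing jig, first slide the size slide by its black grip, away from the middle of the jig, fully home against its end stop. Then take the longer of the two wooden rails, set it on edge on the bed, its end butted against the slide's stop block and its side flush on the sprung fence pad, and press until the pad is about half way in (about 10 N), never all the way, leaving everything else where it is. Finish while still holding it pressed there, for a colleague to screw.

Things in the scene. Friction and masses are not known exactly. Their poses are not given: they have to be found in the camera images.
- jig: Screwing jig, fixed on the bench: wooden bed 260 (x) by 310 (y) mm, top 18 mm over the bench. Origin at bench level; the bed spans x -130 to 130, y -145 to 165 mm. Jig x points across the bed, away from the robot, to the fence, y along the fence, z up. A dark steel fence housing, 30 by 150 mm, 22 mm tall above the bed, stands at x 70 to 100 mm.
- pad_face (a point): Middle of the front face of the sprung fence pad, which looks to jig -x; at rest at jig x = 30, y = 0 mm, 11 mm above the bed. The pad is an aluminium bar 90 (jig y) by 12 (jig x) mm in front of the housing, its top 20 mm over the bed, and gives way along jig +x.
- fence (a joint): How far the fence pad is pushed in, m: 0 at rest, 0.024 all the way in. Spring 0.8 N per mm, no preload: 0.012 is half way and about 10 N. The pad's two guide rods end flush with the back of the housing at rest; half way in they come level with the back edge of the small steel step (12 mm deep) behind the housing's middle.
- size_slide (a joint): Position of the size slide along jig +y, m: 0 at the inner stop, 0.060 fully home against the outer end stop. Moves stiffly (about 2 N) and stays where it is left.
- slide_grip (a point): Point on the upright black plastic grip of the slide, 36 mm over the bed; the grip is 18 mm wide (jig y), 26 mm long (jig x), from 11 to 53 mm over the bed. It stands at jig x = -90 mm, jig y = 57.5 mm + the slide's joint value. The end stops on its track are 10 mm high.
- stop_face (a point): Middle of the face of the slide's steel stop block, looking to jig -y, for the end of the rail; 16 mm over the bed, at jig x = 22.5, y = 50 mm + the joint value (110 mm with the slide home). The block spans jig x -10 to 55 mm, is 15 mm wide, its top 31 mm over the bed; a low bar (11 mm high) joins it to the grip.
- rail: The longer rail, to be held: light wood, 24 (x) by 220 (y) by 55 mm (z), about 0.2 kg, standing on edge on the bench. Origin mid underside, y along it; ends and sides are alike. Butted on the stop with the slide home its origin is at jig y = 0. Gripped across its 24 mm with fingertips over 22 mm above its underside, the fingers clear the pad and housing.
- short_rail: The shorter rail of the same wood, 24 by 130 by 55 mm, leave alone. Origin in the middle of its underside, y along its length.
- screwdriver: Bystander: screwdriver lying on the bench at the right. Origin at its underside.
- hammer: Bystander: hammer lying at the left. Origin at its underside.
- glue: Bystander: white bottle, 56 mm across, 150 mm tall. Origin at its underside.
- jar: Bystander: closed glass jar, 70 mm across, 80 mm tall. Origin at its underside.
- mug: Bystander: white mug, 80 mm across, 90 mm tall. Origin at its underside.
- bracket: Bystander: steel angle bracket 40 by 30 mm, 34 mm tall, lying on the near right part of the jig's bed. Origin at its underside.

How it is judged:
By the outcome, as a careful person would: the job done as asked, in the order asked, and still so for the second after the job is handed in, while the arm keeps its last pose, push and grip.
It also fails if it takes over 64 s, if anything falls off the work surface, if the arm or the gripper's body presses on something with over 40 N, if the wrist force passes 120 N, or if a joint passes its speed limit or range.

## Working session

There is one attempt and no reset: what is moved stays moved. The work goes in short steps, Python scripts to look and compute and a tool call to move; the robot and the scene stay as the last step left them, time stands still between calls to the robot, and variables do not carry over. Pictures are saved under pics/ and viewed, at most 10 in all, crops included, and the job is handed in when it is done.

Besides the shell and the picture viewer there is one more tool, called after ">>>" as name(argument=value, ...), one argument or row to a line, values as JSON. send_rows: Moves the arm, as the interface text tells. Its arguments: {"type":"object","properties":{"steps":{"type":"array"},"grip_force":{"type":"number"}},"required":["steps"]}

```bash
mkdir -p pics; ls
python3 - <<'E'
from rig import arm
import cv2
for n in("scene","top"):
    cv2.imwrite(f"pics/{n}0.png",arm.grab_frame(n)[:,:,::-1]); print(n,arm.calibration(n))
print(arm.observe())
E
```

```text
pics
scene {'vfov': 47.55906010828698, 'cx': 320.91852215665176, 'cy': 202.8808960547203, 'rvec': array([ 1.89312463,  1.1293836 , -0.62481397]), 'tvec': array([-0.25485026, -0.19725957,  1.8390799 ])}
top {'vfov': 43.51647245922458, 'cx': 323.68000750666044, 'cy': 200.17057921889486, 'rvec': array([ 2.1515107 , -2.13448642,  0.20051421]), 'tvec': array([-0.01027322,  0.5468816 ,  1.71608328])}
{'time_s': 0.1, 'joint_pos': array([ 1.1214704 ,  0.42668817,  0.07385576,  1.60653368, -0.03410897,
        1.11079112, -0.06707932]), 'joint_vel': array([-0.00107436, -0.00179065,  0.00049508, -0.00263671,  0.00019962,
        0.00015907,  0.00194856]), 'tau': array([ 8.25041207e-03, -9.37473178e+01,  3.67705889e+00, -4.55040586e+01,
       -4.84706636e-02,  1.69076765e-02,  3.71508963e-05]), 'tcp_pos': array([ 0.19923197, -0.64454421,  0.22683733]), 'eef_rot': array([-3.10523946e+00, -4.69007342e-01,  3.89679483e-04]), 'force': array([ 0.40520993, -0.02460587, -0.04518692]), 'wrist_torque': array([ 0.00227365, -0.00518424, -0.03105004]), 'grasp_force': 0.0, 'width': 0.9999265382180045}
```

View pics/top0.png

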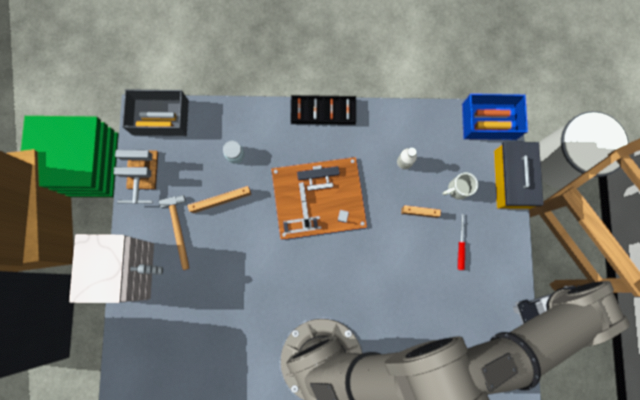

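View pics/scene0.png

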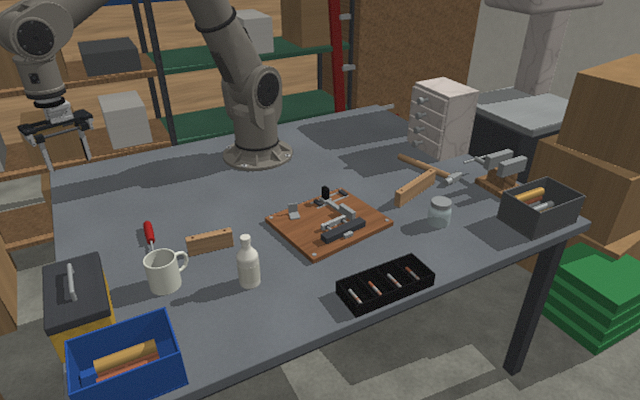

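The top view shows the jig at about (320,198), the long rail at (219,199), the short rail at (421,211), the bracket at (343,216) and the grip near (312,222). In the scene view, the long rail is at (415,187) and the jig at (328,222).

```bash
cat > h.py <<'E'
import numpy as np, cv2
from rig import arm
def cam(n):
    c=arm.calibration(n); f=200/np.tan(np.radians(c["vfov"]/2))
    K=np.array([[f,0,c["cx"]],[0,f,c["cy"]],[0,0,1]]); R=cv2.Rodrigues(np.array(c["rvec"]))[0]
    return K,R,np.array(c["tvec"])
def ray(n,uv):
    K,R,t=cam(n); d=R.T@np.linalg.solve(K,[uv[0],uv[1],1]); return -R.T@t,d
def plane(n,uv,z):
    o,d=ray(n,uv); return o+d*(z-o[2])/d[2]
def proj(n,p):
    K,R,t=cam(n); q=K@(R@np.array(p)+t); return q[:2]/q[2]
def two(a,b):  # a in top, b in scene
    o1,d1=ray("top",a);o2,d2=ray("scene",b)
    s=np.linalg.lstsq(np.c_[d1,-d2],o2-o1,rcond=None)[0]
    p,q=o1+s[0]*d1,o2+s[1]*d2; return (p+q)/2,np.linalg.norm(p-q)
def crop(n,img,x0,y0,x1,y1,s,name):
    cv2.imwrite(name,cv2.resize(img[y0:y1,x0:x1,::-1],None,fx=s,fy=s,interpolation=cv2.INTER_CUBIC))
E
python3 - <<'E'
from h import *
t=cv2.imread("pics/top0.png")[:,:,::-1]; s=cv2.imread("pics/scene0.png")[:,:,::-1]
a=cv2.resize(t[150:250,185:375,::-1],None,fx=4.2,fy=4.2,interpolation=cv2.INTER_CUBIC)[:,:798]
cv2.imwrite("pics/tc.png",a)
crop("s",s,260,150,460,265,4,"pics/sc.png")
for n,im in(("top",t),("scene",s)):
    h=cv2.cvtColor(im,cv2.COLOR_RGB2HSV)
    m=cv2.inRange(h,(5,90,60),(22,255,255))
    k,l,st,c=cv2.connectedComponentsWithStats(m)
    for i in range(1,k):
        if st[i,4]>100:
            pts=np.argwhere(l==i)[:,::-1].astype(np.float32)
            print(n,st[i],c[i].round(1),h[l==i].mean(0).round(),[np.round(q,1).tolist() for q in cv2.boxPoints(cv2.minAreaRect(pts))])
E
```

```text
top [476 110  33   6 166] [492.2 112.9] [  9. 176. 174.] [[476.0, 110.0], [508.0, 110.0], [508.0, 115.0], [476.0, 115.0]]
top [135 115  41  12 330] [154.9 122. ] [ 20. 170. 171.] [[134.39999389648438, 118.5999984741211], [175.0, 115.0], [175.89999389648438, 125.5], [135.39999389648438, 129.10000610351562]]
top [476 121  35   8 251] [492.9 124.8] [ 20. 184. 183.] [[476.0, 121.0], [510.0, 121.0], [510.0, 128.0], [476.0, 128.0]]
top [ 494  139  146  158 5395] [591.6 225.1] [ 16. 134. 146.] [[494.0, 139.0], [639.0, 139.0], [639.0, 296.0], [494.0, 296.0]]
top [   0  150   73  122 6087] [ 31.  217.8] [ 17. 150.  81.] [[-0.0, 150.0], [72.0, 150.0], [72.0, 271.0], [0.0, 271.0]]
top [139 151  19  38 364] [150.1 173.4] [ 15. 149. 133.] [[138.39999389648438, 188.0], [141.10000610351562, 149.89999389648438], [157.5, 151.10000610351562], [154.8000030517578, 189.10000610351562]]
top [ 271  157   96   82 4750] [320.2 197.6] [ 13. 177. 177.] [[270.29998779296875, 168.1999969482422], [356.79998779296875, 156.10000610351562], [366.70001220703125, 227.10000610351562], [280.29998779296875, 239.199996948
[... 4054 characters left out ...]
2, 227.10000610351562], [234.3000030517578, 245.6999969482422], [189.0, 255.8000030517578]]
scene [516 254  22  19 197] [528.4 262.8] [ 16. 106.  79.] [[516.0, 263.0], [525.5, 247.10000610351562], [541.2999877929688, 256.6000061035156], [531.7000122070312, 272.3999938964844]]
scene [ 49 273  67  90 874] [ 81.7 328.4] [ 21. 162. 121.] [[41.20000076293945, 345.1000061035156], [103.0, 273.0], [134.10000610351562, 299.70001220703125], [72.4000015258789, 371.70001220703125]]
scene [  93  339   66   43 1343] [125.3 359.5] [ 15. 134. 137.] [[89.19999694824219, 361.79998779296875], [152.8000030517578, 337.8999938964844], [160.3000030517578, 357.79998779296875], [96.5999984741211, 381.6000061035156]]
```

View pics/tc.png

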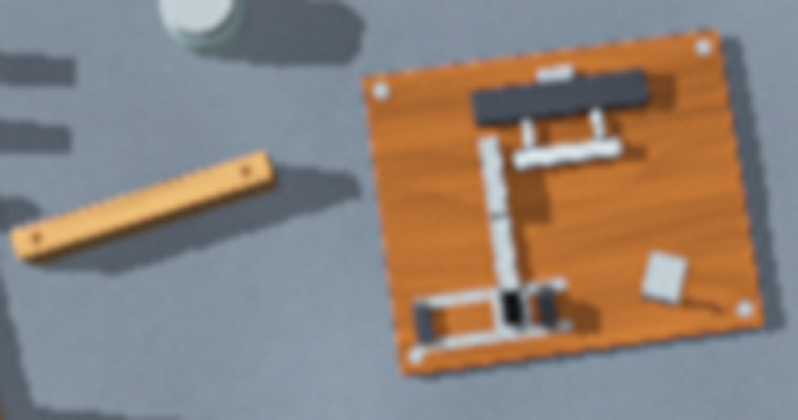

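View pics/sc.png

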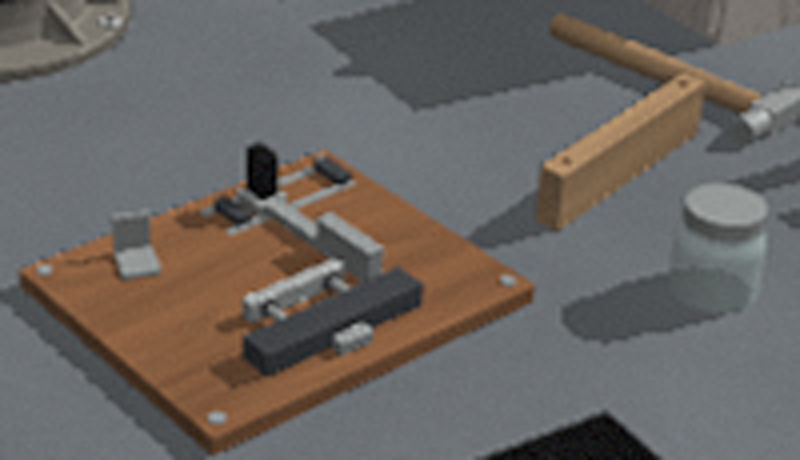

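The crops show the following:
- **Jig:** four bed screws, at crop pixels (380,91), (703,47), (745,309) and (417,355) in the top view. In the scene view they include (45,268), (216,417) and (508,281).
- **Slide:** black grip at (512,308) top and (262,170) scene, standing at the inner stop.
- **Rail:** screw dots at (37,238) and (246,171) top, and (684,83) and (567,161) scene.

```bash
cat > m.py <<'E'
from h import *
t=cv2.imread("pics/top0.png")[:,:,::-1]; s=cv2.imread("pics/scene0.png")[:,:,::-1]
T=lambda x,y:np.array([185+(x+.5)/4.2-.5,150+(y+.5)/4.2-.5])
S=lambda x,y:np.array([260+(x+.5)/4-.5,150+(y+.5)/4-.5])
def blob(img,p,sign,r=3):
    x,y=np.round(p).astype(int); w=img[y-r:y+r+1,x-r:x+r+1].astype(float)
    g=w[:,:,2] if sign>0 else -w.sum(2)
    g=np.clip(g-np.median(g)-.25*(g.max()-np.median(g)),0,None); yy,xx=np.mgrid[-r:r+1,-r:r+1]
    return np.array([x+(g*xx).sum()/g.sum(),y+(g*yy).sum()/g.sum()])
sc=[blob(t,T(*p),1) for p in((380,91),(703,47),(745,309),(417,355))]
W=np.array([plane("top",p,.0185) for p in sc]); c=W.mean(0)
ss=[blob(s,S(*p),1) for p in((508,281),(216,417),(45,268))]
for i in range(3): print("screw",two(sc[i],ss[i]), plane("scene",ss[i],.0185)[:2], W[i][:2])
yv=((W[0]-W[1])+(W[3]-W[2]))[:2]; yaw1=np.arctan2(-yv[0],yv[1])
xv=((W[0]-W[3])+(W[1]-W[2]))[:2]; yaw2=np.arctan2(xv[1],xv[0])
print("jig yaw",np.degrees([yaw1,yaw2]),"centre",c, "spans",np.linalg.norm(yv)/2,np.linalg.norm(xv)/2)
hs=cv2.cvtColor(t,cv2.COLOR_RGB2HSV)
m=cv2.inRange(hs,(5,90,60),(22,255,255)); k,l,st,_=cv2.connectedComponentsWithStats(m)
for lab,z in((l[210,300],.018),(l[199,219],.055),(l[211,421],.055)):
    r=cv2.minAreaRect(np.argwhere(l==lab)[:,::-1].astype(np.float32))
    B=np.array([plane("top",q,z)[:2] for q in cv2.boxPoints(r)]); e=B[1]-B[0]; f=B[2]-B[1]
    print("rect",B.mean(0),np.linalg.norm(e),np.linalg.norm(f),np.degrees(np.arctan2(e[1],e[0])),np.degrees(np.arctan2(f[1],f[0])))
rt=[blob(t,T(*p),-1,2) for p in((37,238),(246,171))]; rs=[blob(s,S(*p),-1,2) for p in((684,83),(567,161))]
P=[two(a,b) for a,b in zip(rt,rs)];print("rail dots",P,"raw",rt,rs)
Q=np.array([plane("top",a,.055) for a in rt]); d=Q[1]-Q[0]; print("rail top",Q.mean(0),np.degrees(np.arctan2(d[1],d[0])),np.linalg.norm(d))
hs2=cv2.cvtColor(s,cv2.COLOR_RGB2HSV)
def dark(img,x0,y0,x1,y1):
    v=img[y0:y1,x0:x1].max(2); mm=(v<45).astype(np.uint8); k,l,st,cc=cv2.connectedComponentsWithStats(mm); i=1+st[1:,4].argmax(); return st[i]+[x0,y0,0,0,0],cc[i]+[x0,y0]
a=dark(t,302,215,314,230);b=dark(s,318,184,332,202);print("grip",a,b,two(a[1],b[1]))
print("camera",ray("top",(0,0))[0],ray("scene",(0,0))[0])
yaw=(yaw1+yaw2)/2; R=np.array([[np.cos(yaw),-np.sin(yaw)],[np.sin(yaw),np.cos(yaw)]]); o=c[:2]-R@[0,.01]
print("jig origin",o); 
for n,p in(("grip0",(-.09,.0575)),("pad",(.03,0)),("stop0",(.0225,.05))): print(n,o+R@p)
for n,z in (("top",.067),("scene",.05)): print(n,"pred grip px",proj(n,[*(o+R@[-.09,.0575]),z]))
E
python3 m.py
```

```text
screw (array([0.655821  , 0.16919689, 0.02109089]), np.float64(0.0012312178560973165)) [0.65299228 0.1721816 ] [0.65607531 0.16887659]
screw (array([ 0.69723847, -0.10793784,  0.01964834]), np.float64(0.00046467664314469285)) [ 0.69605588 -0.10707628] [ 0.69742616 -0.10823536]
screw (array([ 0.46983851, -0.14259553,  0.02187586]), np.float64(0.0003685836235028985)) [ 0.46504503 -0.1410043 ] [ 0.47032127 -0.14274932]
jig yaw [8.37502302 8.87143289] centre [0.56353623 0.01264952 0.0185    ] spans 0.2792617899311362 0.22917060431862835
rect [0.56223394 0.01164469] 0.3158818740893889 0.26125420180900744 -81.17202301893008 -172.49954222058108
rect [0.54464411 0.35867717] 0.21925365475026587 0.030888717295826446 -71.10760832478898 -160.86219117008423
rect [ 0.50991289 -0.34652552] 0.02772848588177725 0.13467448388589995 -7.178723790352499 -95.64820259419866
rail dots [(array([0.51948609, 0.44671045, 0.05948526]), np.float64(0.0017319397328864378)), (array([0.57796451, 0.27701566, 0.05534442]), np.float64(0.0017153138477939067))] raw [array([193.25451264, 206.2400722 ]), array([243.11142061, 190.34354689])] [array([430.31858407, 169.50442478]), array([401.19168174, 189.80018083])]
rail top [0.54860549 0.36169493 0.055     ] -71.27163815946415 0.1802733465532645
grip (array([306, 220,   3,   6,  15]), array([306.8, 222.8])) (array([322, 186,   7,  14,  79]), array([324.94936709, 192.43037975])) (array([0.46612568, 0.05310677, 0.05073592]), np.float64(0.0016349663393874288))
camera [0.25370344 0.02719321 1.78298119] [ 1.5825208  -0.55774938  0.81891296]
jig origin [0.56503559 0.00276256]
grip0 [0.46743165 0.04611831]
pad [0.59469646 0.00726065]
stop0 [0.57978443 0.05557091]
top pred grip px [308.56027666 221.75821979]
scene pred grip px [323.01442128 193.35325269]
```

```bash
cat > go.py <<'E'
import sys
from h import *
from scipy.spatial.transform import Rotation as Ro
def go(x,y,z,yaw,cur=None):
    o=arm.observe(); p=np.array(o["tcp_pos"]); R=Ro.from_rotvec(o["eef_rot"])
    w=np.radians(yaw); G=Ro.from_matrix(np.c_[[np.cos(w),np.sin(w),0],[np.sin(w),-np.cos(w),0],[0,0,-1]])
    d=R.inv()*G
    print("turn",np.degrees(d.as_rotvec()).round(2),"shift mm",(R.inv().apply(np.array([x,y,z])-p)*1000).round(1))
def state():
    o=arm.observe(); X=Ro.from_rotvec(o["eef_rot"]).as_matrix()
    print("t",o["time_s"],"p",np.round(o["tcp_pos"],4),"yaw",np.degrees(np.arctan2(X[1,0],X[0,0])).round(2),"down",X[:,2].round(4),"F",np.round(o["force"],2),"M",np.round(o["wrist_torque"],3),"w",round(o["width"],3),"g",round(o["grasp_force"],1),"q",np.round(o["joint_pos"],2))
if __name__=="__main__":
    state()
    a=list(map(float,sys.argv[1:]))
    for i in range(0,len(a),4): go(*a[i:i+4])
E
python3 go.py .46 -.3 .2 8.6 .466 .05 .15 8.6 .466 .05 .068 8.6
```

```text
t 0.1 p [ 0.1992 -0.6445  0.2268] yaw 17.18 down [-4.0e-04  1.1e-03 -1.0e+00] F [ 0.41 -0.02 -0.05] M [ 0.002 -0.005 -0.031] w 1.0 g 0.0 q [ 1.12  0.43  0.07  1.61 -0.03  1.11 -0.07]
turn [-0.07  0.01  8.58] shift mm [ 350.9 -252.1   27.1]
turn [-0.07  0.01  8.58] shift mm [ 460.  -584.7   77.5]
turn [-0.07  0.01  8.58] shift mm [ 460.  -584.6  159.5]
```

>>> send_rows(
  steps=[
    [[0,0,4,175,-126,14,1],[0,0,8.6,351,-252,27,1],[0,0,8.6,351,-252,27,1],[0,0,8.6,351,-252,27,1],[0,0,8.6,351,-252,27,1],[0,0,8.6,351,-252,27,1],[0,0,8.6,351,-252,27,1],[0,0,8.6,351,-252,27,1],[0,0,8.6,351,-252,27,1],[0,0,8.6,460,-585,77,1],[0,0,8.6,460,-585,77,1],[0,0,8.6,460,-585,77,1]],
  ],
)

```text
time_s: 1.1
tcp_pos: [0.4378, -0.2213, 0.187]
eef_rot: [-3.133, -0.235, 0.0]
force: [0.8, -0.5, -0.1]
width: 1.004
grasp_force: 0.0
```

```bash
python3 go.py .466 .05 .15 8.6 .466 .05 .068 8.6
```

```text
t 1.1 p [ 0.4378 -0.2213  0.187 ] yaw 8.58 down [-3.e-04  1.e-04 -1.e+00] F [ 0.76 -0.52 -0.12] M [-0.043 -0.075 -0.001] w 1.004 g 0.0 q [ 0.47  0.18 -0.14  2.05  0.03  0.92 -1.12]
turn [-0.01  0.02 -0.02] shift mm [  68.3 -264.    37. ]
turn [-0.01  0.02 -0.02] shift mm [  68.4 -264.   119. ]
```

>>> send_rows(
  steps=[
    [[0,0,0,68,-264,37,1],[0,0,0,68,-264,37,1],[0,0,0,68,-264,37,1],[0,0,0,68,-264,37,1],[0,0,0,68,-264,37,1],[0,0,0,68,-264,37,1],[0,0,0,68,-264,37,1],[0,0,0,68,-264,37,1],[0,0,0,68,-264,37,1],[0,0,0,68,-264,37,1]],
  ],
)

```text
time_s: 1.93
tcp_pos: [0.4657, 0.0473, 0.1503]
eef_rot: [3.133, 0.235, -0.001]
force: [-0.3, -0.3, -0.7]
width: 0.996
grasp_force: 0.0
```

```bash
python3 go.py .466 .05 .068 8.6
python3 - <<'E'
from h import *
crop("s",arm.grab_frame("scene"),260,90,430,250,4,"pics/a1.png")
E
```

```text
t 1.9333 p [0.4657 0.0473 0.1503] yaw 8.56 down [-5.e-04 -3.e-04 -1.e+00] F [-0.29 -0.35 -0.74] M [-0.021  0.039 -0.042] w 0.996 g 0.0 q [ 0.07  0.2  -0.35  2.12  0.09  0.84 -1.75]
turn [ 0.01  0.03 -0.04] shift mm [ 0.7 -2.6 82.3]
```

View pics/a1.png

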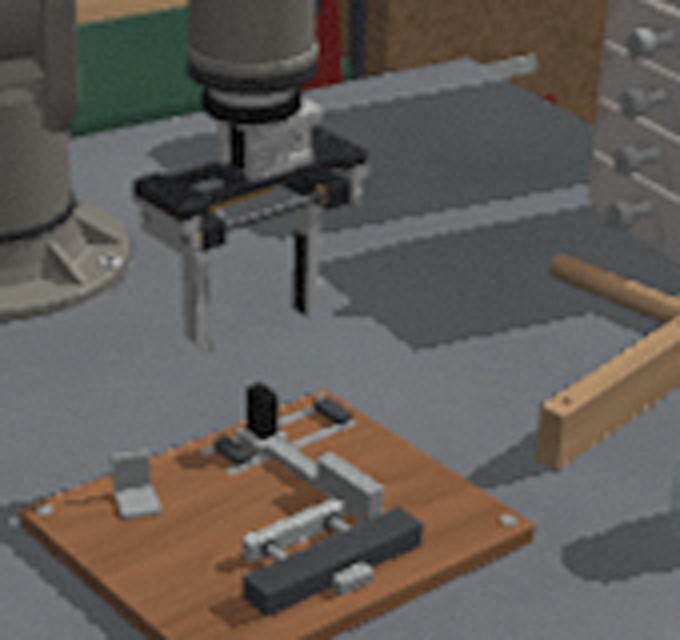

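The open fingers straddle the black grip at (262,410). I'll descend and close.

>>> send_rows(
  steps=[
    [[0,0,0,0,0,41,1],[0,0,0,0,0,82,1],[0,0,0,0,0,82,1],[0,0,0,0,0,82,1],[0,0,0,0,0,82,0.1],[0,0,0,0,0,82,0.1],[0,0,0,0,0,82,0.1],[0,0,0,0,0,82,0.1],[0,0,0,0,0,82,0.1],[0,0,0,0,0,82,0.1],[0,0,0,0,0,82,0.1],[0,0,0,0,0,82,0.1]],
  ],
  grip_force=20,
)

```text
time_s: 2.98
tcp_pos: [0.4659, 0.0479, 0.0686]
eef_rot: [-3.133, -0.235, -0.0]
force: [-0.9, -0.4, 1.0]
width: 0.466
grasp_force: 0.0
```

```bash
python3 go.py .458 .1057 .068 8.6
```

```text
t 2.9833 p [0.4659 0.0479 0.0686] yaw 8.57 down [ 1.e-04  0.e+00 -1.e+00] F [-0.88 -0.36  0.95] M [ 0.024  0.007 -0.004] w 0.466 g 0.0 q [ 0.04  0.33 -0.32  2.18  0.17  0.65 -1.83]
turn [-0.   -0.01 -0.03] shift mm [  0.8 -58.3   0.6]
```

>>> send_rows(
  steps=[
    [[0,0,0,0,0,0,0.1],[0,0,0,0,0,0,0.1],[0,0,0,0,0,0,0.1],[0,0,0,0,0,0,0.1],[0,0,0,0,0,0,0.1],[0,0,0,0,0,0,0.1]],
  ],
)

```text
time_s: 3.48
tcp_pos: [0.4658, 0.0481, 0.0684]
eef_rot: [-3.133, -0.235, 0.0]
force: [-0.9, 3.5, 0.4]
width: 0.189
grasp_force: 20.0
```

>>> send_rows(
  steps=[
    [[0,0,0,0,-4,0,0.1],[0,0,0,0,-8,0,0.1],[0,0,0,0,-12,0,0.1],[0,0,0,0,-17,0,0.1],[0,0,0,0,-22,0,0.1],[0,0,0,0,-27,0,0.1],[0,0,0,0,-32,0,0.1],[0,0,0,0,-36,0,0.1],[0,0,0,0,-40,0,0.1],[0,0,0,0,-43,0,0.1],[0,0,0,0,-45,0,0.1],[0,0,0,0,-45,0,0.1]],
  ],
)

```text
time_s: 4.48
tcp_pos: [0.4591, 0.093, 0.0684]
eef_rot: [-3.132, -0.236, -0.0]
force: [0.8, 2.0, -2.4]
width: 0.189
grasp_force: 20.0
```

```bash
python3 go.py .458 .1057 .068 8.6
```

```text
t 4.4833 p [0.4591 0.093  0.0684] yaw 8.61 down [ 0.e+00  4.e-04 -1.e+00] F [ 0.75  2.   -2.43] M [ 0.442 -0.007 -0.012] w 0.189 g 20.0 q [-0.04  0.34 -0.34  2.18  0.18  0.65 -1.93]
turn [-0.02 -0.01  0.01] shift mm [  0.8 -12.7   0.4]
```

>>> send_rows(
  steps=[
    [[0,0,0,0,-3,0,0.1],[0,0,0,0,-6,0,0.1],[0,0,0,0,-9,0,0.1],[0,0,0,0,-11,0,0.1],[0,0,0,0,-11,0,0.1],[0,0,0,0,-11,0,0.1]],
  ],
)

```text
time_s: 4.98
tcp_pos: [0.4575, 0.1038, 0.0685]
eef_rot: [-3.132, -0.236, -0.0]
force: [-0.1, 2.1, -4.0]
width: 0.189
grasp_force: 20.0
```

>>> send_rows(
  steps=[
    [[0,0,0,0,-1,0,0.1],[0,0,0,0,-2,0,0.1],[0,0,0,0,-3,0,0.1],[0,0,0,0,-3,0,0.1]],
  ],
)

```text
time_s: 5.32
tcp_pos: [0.4571, 0.1063, 0.0684]
eef_rot: [3.133, 0.235, 0.0]
force: [0.9, -0.1, -4.0]
width: 0.194
grasp_force: 20.0
```

>>> send_rows(
  steps=[
    [[0,0,0,0,-1,0,0.1],[0,0,0,0,-2,0,0.1],[0,0,0,0,-3,0,0.1],[0,0,0,0,-3,0,0.1]],
  ],
)

```text
time_s: 5.65
tcp_pos: [0.4568, 0.1077, 0.0684]
eef_rot: [3.131, 0.233, -0.0]
force: [3.7, -11.6, -2.4]
width: 0.191
grasp_force: 20.0
```

Contact at the end stop is clear: 11.6 N and no further travel. Next I'll release, lift and go to the rail.

>>> send_rows(
  steps=[
    [[0,0,0,0,0,0,0.7],[0,0,0,0,0,0,0.7],[0,0,0,0,0,0,0.7],[0,0,0,0,0,0,0.7],[0,0,0,0,0,0,1],[0,0,0,0,0,0,1],[0,0,0,0,0,-40,1],[0,0,0,0,0,-80,1],[0,0,0,0,0,-100,1],[0,0,0,0,0,-100,1]],
  ],
)

```text
time_s: 6.48
tcp_pos: [0.4587, 0.11, 0.1728]
eef_rot: [-3.132, -0.235, -0.01]
force: [1.6, 0.9, 1.0]
width: 0.861
grasp_force: 0.0
```

```bash
python3 go.py .5486 .3617 .16 108.7
```

```text
t 6.4833 p [0.4587 0.11   0.1728] yaw 8.57 down [ 0.0063  0.0015 -1.    ] F [1.65 0.92 0.96] M [ 0.033  0.014 -0.   ] w 0.861 g 0.0 q [-0.03  0.18 -0.38  2.09  0.09  0.88 -1.88]
turn [   0.3    -0.3  -100.13] shift mm [ 126.3 -235.5   13.7]
```

>>> send_rows(
  steps=[
    [[0,0,-100,126,-235,0,1],[0,0,-100,126,-235,0,1],[0,0,-100,126,-235,0,1],[0,0,-100,126,-235,0,1],[0,0,-100,126,-235,0,1],[0,0,-100,126,-235,0,1],[0,0,-100,126,-235,0,1],[0,0,-100,126,-235,0,1],[0,0,-100,126,-235,0,1],[0,0,-100,126,-235,0,1],[0,0,-100,126,-235,0,1],[0,0,-100,126,-235,0,1]],
  ],
)

```text
time_s: 7.48
tcp_pos: [0.5459, 0.3603, 0.1677]
eef_rot: [-2.125, -2.314, 0.001]
force: [0.9, -0.2, -0.2]
width: 0.998
grasp_force: 0.0
```

```bash
python3 go.py .5486 .3617 .15 108.7
```

```text
t 7.4833 p [0.5459 0.3603 0.1677] yaw 94.88 down [-8.e-04 -2.e-04 -1.e+00] F [ 0.89 -0.24 -0.15] M [ 0.022 -0.146  0.041] w 0.998 g 0.0 q [-0.17  0.54 -0.7   1.68  0.39  1.07 -0.91]
turn [ -0.05   0.   -13.82] shift mm [ 1.1  2.8 17.7]
```

>>> send_rows(
  steps=[
    [[0,0,-7,1,2,18,1],[0,0,-13.8,1,3,48,1],[0,0,-13.8,1,3,48,1],[0,0,-13.8,1,3,48,1],[0,0,-13.8,1,3,48,1],[0,0,-13.8,1,3,48,1]],
  ],
)

```text
time_s: 7.98
tcp_pos: [0.5494, 0.3622, 0.1219]
eef_rot: [1.843, 2.544, 0.002]
force: [0.2, -0.6, 0.1]
width: 1.001
grasp_force: 0.0
```

```bash
python3 go.py .5486 .3617 .05 108.7;python3 - <<'E'
from h import *
im=arm.grab_frame("scene")[:,:,::-1]
cv2.imwrite("pics/a2.png",cv2.resize(im[90:230,340:520],None,fx=4,fy=4,interpolation=cv2.INTER_CUBIC))
E
```

```text
t 7.9833 p [0.5494 0.3622 0.1219] yaw 108.15 down [ 0.0013  0.001  -1.    ] F [ 0.23 -0.63  0.14] M [-0.048 -0.127 -0.006] w 1.001 g 0.0 q [-0.16  0.61 -0.73  1.7   0.46  1.01 -0.73]
turn [ 0.09 -0.03 -0.55] shift mm [-0.3 -1.1 71.9]
```

View pics/a2.png

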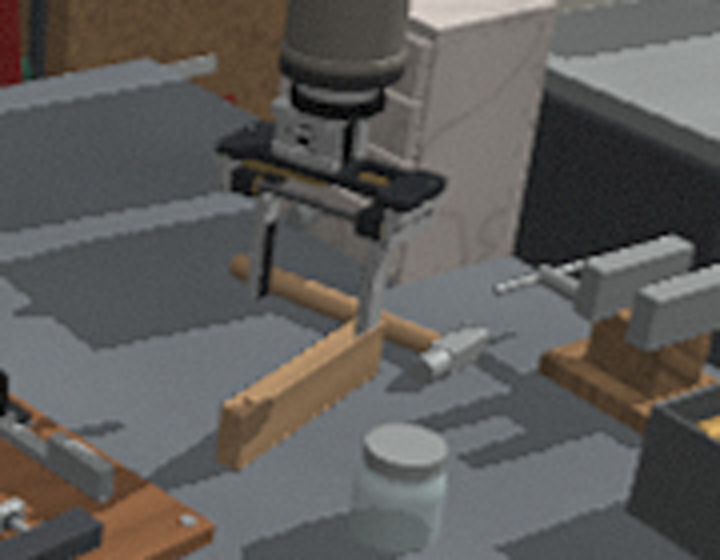

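The fingers straddle the rail, whose near end is at (232,430). I'll go down and grip it.

>>> send_rows(
  steps=[
    [[0,0,0,0,-0.5,35,1],[0,0,0,0,-0.5,60,1],[0,0,0,0,-0.5,72,1],[0,0,0,0,-0.5,72,1],[0,0,0,0,-0.5,72,0.1],[0,0,0,0,-0.5,72,0.1],[0,0,0,0,-0.5,72,0.1],[0,0,0,0,-0.5,72,0.1],[0,0,0,0,-0.5,72,0.1],[0,0,0,0,-0.5,72,0.1],[0,0,0,0,-0.5,72,0.1],[0,0,0,0,-0.5,72,0.1]],
  ],
  grip_force=40,
)

```text
time_s: 9.03
tcp_pos: [0.5486, 0.3614, 0.0485]
eef_rot: [1.84, 2.547, 0.0]
force: [-0.4, 0.1, 0.1]
width: 0.469
grasp_force: 0.0
```

>>> send_rows(
  steps=[
    [[0,0,0,0,0,0,0.1],[0,0,0,0,0,0,0.1],[0,0,0,0,0,0,0.1],[0,0,0,0,0,0,0.1],[0,0,0,0,0,0,0.1],[0,0,0,0,0,0,0.1]],
  ],
)

```text
time_s: 9.53
tcp_pos: [0.5487, 0.3615, 0.0485]
eef_rot: [-1.84, -2.547, -0.0]
force: [0.5, -0.4, 0.1]
width: 0.25
grasp_force: 40.0
```

```bash
python3 go.py
```

```text
t 9.5333 p [0.5487 0.3615 0.0485] yaw 108.32 down [ 1.e-04  2.e-04 -1.e+00] F [ 0.46 -0.4   0.06] M [ 0.143 -0.344 -0.003] w 0.25 g 40.0 q [-0.19  0.69 -0.68  1.74  0.53  0.9  -0.78]
```

>>> send_rows(
  steps=[
    [[0,0,0,0,0,-30,0.1],[0,0,0,0,0,-65,0.1],[0,0,0,0,0,-105,0.1],[0,0,0,0,0,-140,0.1],[0,0,0,0,0,-140,0.1],[0,0,0,0,0,-140,0.1]],
  ],
  grip_force=50,
)

```text
time_s: 10.03
tcp_pos: [0.5492, 0.3619, 0.1903]
eef_rot: [1.839, 2.545, 0.004]
force: [-0.4, -0.4, -2.8]
width: 0.249
grasp_force: 50.0
```

```bash
python3 go.py .5741 -.0032 .19 98.6
```

```text
t 10.0333 p [0.5492 0.3619 0.1903] yaw 108.31 down [ 0.0029  0.0014 -1.    ] F [-0.42 -0.39 -2.82] M [ 0.006 -0.093  0.008] w 0.249 g 50.0 q [-0.13  0.54 -0.76  1.65  0.4   1.12 -0.68]
turn [ 0.18 -0.04  9.71] shift mm [-3.544e+02 -9.110e+01 -1.000e-01]
```

>>> send_rows(
  steps=[
    [[0,0,0.5,-20,-5,0,0.1],[0,0,1.5,-50,-13,0,0.1],[0,0,2.5,-85,-22,0,0.1],[0,0,3.5,-120,-31,0,0.1],[0,0,4.5,-155,-40,0,0.1],[0,0,5.5,-190,-49,0,0.1],[0,0,6.5,-225,-58,0,0.1],[0,0,7.5,-260,-67,0,0.1],[0,0,8.5,-295,-76,0,0.1],[0,0,9.2,-325,-84,0,0.1],[0,0,9.7,-345,-89,0,0.1],[0,0,9.7,-354,-91,0,0.1]],
  ],
)

```text
time_s: 11.03
tcp_pos: [0.5726, -0.0074, 0.1866]
eef_rot: [-2.053, -2.376, 0.004]
force: [-1.0, 0.7, -1.5]
width: 0.253
grasp_force: 50.0
```

>>> send_rows(
  steps=[
    [[0,0,0,0,0,30,0.1],[0,0,0,0,0,60,0.1],[0,0,0,0,0,80,0.1],[0,0,0,0,0,80,0.1],[0,0,0,0,0,80,0.1]],
  ],
)

```text
time_s: 11.45
tcp_pos: [0.5724, -0.0024, 0.1073]
eef_rot: [-2.045, -2.381, 0.002]
force: [0.7, -0.2, -2.1]
width: 0.251
grasp_force: 50.0
```

```bash
python3 go.py .5741 -.0032 .0665 98.6;python3 - <<'E'
from h import *
for n in("scene","top"): cv2.imwrite(f"pics/{n}3.png",arm.grab_frame(n)[:,:,::-1])
a=cv2.imread("pics/scene3.png")[130:270,250:410]; b=cv2.imread("pics/top3.png")[140:250,262:377]
r=lambda i:cv2.resize(i,(400,int(400*i.shape[0]/i.shape[1])),interpolation=cv2.INTER_CUBIC)
a,b=r(a),r(b); o=np.zeros((max(len(a),len(b)),800,3),np.uint8); o[:len(a),:400]=a;o[:len(b),400:]=b; cv2.imwrite("pics/a3.png",o)
E
```

```text
t 11.45 p [ 0.5724 -0.0024  0.1073] yaw 98.69 down [-3.1e-03  8.0e-04 -1.0e+00] F [ 0.74 -0.17 -2.14] M [-0.053 -0.095 -0.047] w 0.251 g 50.0 q [ 0.41  0.48 -0.65  1.91  0.37  0.88 -0.28]
turn [-0.17 -0.07  0.09] shift mm [-1.   1.6 40.8]
```

View pics/a3.png

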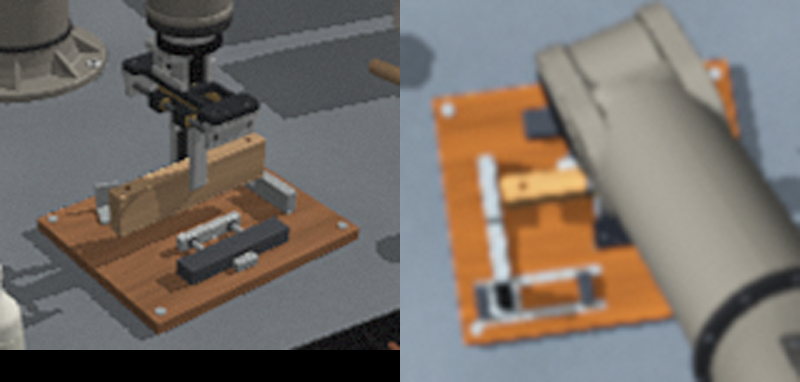

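The slide is home at left in the top view (505,295), and the rail hovers just short of the stop block and the pad. I'll lower it.

>>> send_rows(
  steps=[
    [[0,0,0,-1,1,20,0.1],[0,0,0,-1,1,34,0.1],[0,0,0,-1,1,38,0.1],[0,0,0,-1,1,38,0.1],[0,0,0,-1,1,38,0.1],[0,0,0,-1,1,38,0.1]],
  ],
)

```text
time_s: 12.05
tcp_pos: [0.5751, -0.0039, 0.0712]
eef_rot: [2.048, 2.382, 0.001]
force: [1.2, 0.1, -1.5]
width: 0.251
grasp_force: 50.0
```

>>> send_rows(
  steps=[
    [[0,0,0,0,0,1,0.1],[0,0,0,0,0,2,0.1],[0,0,0,0,0,2.5,0.1],[0,0,0,0,0,2.5,0.1],[0,0,0,0,0,2.5,0.1]],
  ],
)

```text
time_s: 12.47
tcp_pos: [0.5746, -0.0041, 0.068]
eef_rot: [-2.048, -2.382, -0.0]
force: [0.3, -0.5, -1.6]
width: 0.255
grasp_force: 50.0
```

```bash
python3 go.py
```

```text
t 12.4667 p [ 0.5746 -0.0041  0.068 ] yaw 98.61 down [-0.  0. -1.] F [ 0.35 -0.5  -1.64] M [-0.018 -0.042  0.048] w 0.255 g 50.0 q [ 0.38  0.53 -0.62  1.93  0.42  0.81 -0.32]
```

>>> send_rows(
  steps=[
    [[0,0,0,0,0,0.7,0.1],[0,0,0,0,0,1.3,0.1],[0,0,0,0,0,1.3,0.1],[0,0,0,0,0,1.3,0.1]],
  ],
)

```text
time_s: 12.8
tcp_pos: [0.5746, -0.004, 0.0666]
eef_rot: [-2.048, -2.382, -0.0]
force: [0.6, 1.1, -2.7]
width: 0.251
grasp_force: 50.0
```

>>> send_rows(
  steps=[
    [[0,0,0,0,0,0.5,0.1],[0,0,0,0,0,1,0.1],[0,0,0,0,0,1,0.1],[0,0,0,0,0,1,0.1]],
  ],
)

```text
time_s: 13.13
tcp_pos: [0.5747, -0.0041, 0.0664]
eef_rot: [2.048, 2.382, -0.0]
force: [-5.3, 0.5, 14.2]
width: 0.253
grasp_force: 50.0
```

On the bed. I'll ease off and move to the pad.

>>> send_rows(
  steps=[
    [[0,0,0,0,0,-0.6,0.1],[0,0,0,0,2,-0.6,0.1],[0,0,0,0,5,-0.6,0.1],[0,0,0,0,7,-0.6,0.1],[0,0,0,0,7,-0.6,0.1],[0,0,0,0,7,-0.6,0.1]],
  ],
)

```text
time_s: 13.63
tcp_pos: [0.5819, -0.0031, 0.0664]
eef_rot: [2.048, 2.382, 0.0]
force: [-0.7, 0.3, 4.4]
width: 0.254
grasp_force: 50.0
```

```bash
python3 go.py
```

```text
t 13.6333 p [ 0.5819 -0.0031  0.0664] yaw 98.61 down [ 2.e-04 -1.e-04 -1.e+00] F [-0.66  0.31  4.44] M [-0.159  0.343  0.032] w 0.254 g 50.0 q [ 0.38  0.54 -0.62  1.92  0.42  0.81 -0.32]
```

>>> send_rows(
  steps=[
    [[0,0,0,0,2,0,0.1],[0,0,0,0,4,0,0.1],[0,0,0,0,6,0,0.1],[0,0,0,0,8,0,0.1],[0,0,0,0,8,0,0.1],[0,0,0,0,8,0,0.1]],
  ],
)

```text
time_s: 14.13
tcp_pos: [0.5887, -0.002, 0.0664]
eef_rot: [-2.048, -2.381, 0.003]
force: [-8.5, -1.6, 12.9]
width: 0.25
grasp_force: 50.0
```

```bash
python3 go.py
```

```text
t 14.1333 p [ 0.5887 -0.002   0.0664] yaw 98.6 down [-1.8e-03 -7.0e-04 -1.0e+00] F [-8.49 -1.6  12.88] M [-0.341  2.293 -0.047] w 0.25 g 50.0 q [ 0.37  0.55 -0.62  1.9   0.43  0.83 -0.32]
```

>>> send_rows(
  steps=[
    [[0,0,0,0,-3,-0.4,0.1],[0,0,0,0,-6,-0.4,0.1],[0,0,0,2,-7,-0.4,0.1],[0,0,0,4,-7,-0.4,0.1],[0,0,0,5,-7,-0.4,0.1],[0,0,0,5,-7,-0.4,0.1],[0,0,0,5,-7,-0.4,0.1]],
  ],
)

```text
time_s: 14.72
tcp_pos: [0.5819, 0.0023, 0.0666]
eef_rot: [-2.048, -2.382, -0.0]
force: [0.1, 0.3, -1.4]
width: 0.249
grasp_force: 50.0
```

>>> send_rows(
  steps=[
    [[0,0,0,1,0,0,0.1],[0,0,0,2,0,0,0.1],[0,0,0,2,0,0,0.1],[0,0,0,2,0,0,0.1]],
  ],
)

```text
time_s: 15.05
tcp_pos: [0.5815, 0.0041, 0.0666]
eef_rot: [-2.048, -2.382, -0.0]
force: [0.0, -0.3, -1.9]
width: 0.255
grasp_force: 50.0
```

```bash
python3 go.py
```

```text
t 15.05 p [0.5815 0.0041 0.0666] yaw 98.62 down [ 0.e+00  1.e-04 -1.e+00] F [ 0.03 -0.26 -1.89] M [-0.034 -0.084  0.01 ] w 0.255 g 50.0 q [ 0.37  0.54 -0.62  1.92  0.42  0.82 -0.33]
```

>>> send_rows(
  steps=[
    [[0,0,0,1,0,0,0.1],[0,0,0,2,0,0,0.1],[0,0,0,2,0,0,0.1],[0,0,0,2,0,0,0.1]],
  ],
)

```text
time_s: 15.38
tcp_pos: [0.5813, 0.0053, 0.0667]
eef_rot: [2.049, 2.381, -0.001]
force: [0.3, -4.7, -1.3]
width: 0.247
grasp_force: 50.0
```

>>> send_rows(
  steps=[
    [[0,0,0,0.7,0,0,0.1],[0,0,0,1.2,0,0,0.1],[0,0,0,1.2,0,0,0.1],[0,0,0,1.2,0,0,0.1]],
  ],
)

```text
time_s: 15.72
tcp_pos: [0.5812, 0.0054, 0.0667]
eef_rot: [2.049, 2.38, -0.002]
force: [0.9, -9.9, 1.0]
width: 0.253
grasp_force: 50.0
```

>>> send_rows(
  steps=[
    [[0,0,0,0.7,0,0,0.1],[0,0,0,1.2,0,0,0.1],[0,0,0,1.2,0,0,0.1],[0,0,0,1.2,0,0,0.1]],
  ],
)

```text
time_s: 16.05
tcp_pos: [0.5812, 0.0055, 0.0668]
eef_rot: [2.049, 2.378, -0.003]
force: [0.9, -16.8, 2.6]
width: 0.254
grasp_force: 50.0
```

>>> send_rows(
  steps=[
    [[0,0,0,-1.2,0,0,0.1],[0,0,0,-1.7,0,0,0.1],[0,0,0,-1.7,2,0,0.1],[0,0,0,-1.7,4,0,0.1],[0,0,0,-1.7,4,0,0.1],[0,0,0,-1.7,4,0,0.1]],
  ],
)

```text
time_s: 16.55
tcp_pos: [0.5842, 0.0058, 0.0664]
eef_rot: [-2.049, -2.381, 0.005]
force: [-5.4, -9.0, 4.1]
width: 0.254
grasp_force: 50.1
```

```bash
python3 go.py
```

```text
t 16.55 p [0.5842 0.0058 0.0664] yaw 98.59 down [-0.002  -0.0021 -1.    ] F [-5.42 -8.98  4.12] M [-2.105  1.135  0.486] w 0.254 g 50.1 q [ 0.36  0.55 -0.62  1.91  0.43  0.82 -0.34]
```

>>> send_rows(
  steps=[
    [[0,0,0,0,2,0,0.1],[0,0,0,0,4,0,0.1],[0,0,0,0,4,0,0.1],[0,0,0,0,4,0,0.1]],
  ],
)

```text
time_s: 16.88
tcp_pos: [0.5874, 0.0063, 0.0665]
eef_rot: [-2.048, -2.381, 0.007]
force: [-10.7, -10.5, 9.6]
width: 0.253
grasp_force: 50.0
```

```bash
python3 go.py
```

```text
t 16.8833 p [0.5874 0.0063 0.0665] yaw 98.58 down [-0.0034 -0.0026 -1.    ] F [-10.66 -10.46   9.62] M [-2.156  2.599  0.386] w 0.253 g 50.0 q [ 0.36  0.55 -0.62  1.9   0.43  0.83 -0.34]
```

>>> send_rows(
  steps=[
    [[0,0,0,-0.8,0,-0.4,0.1],[0,0,0,-0.8,2,-0.4,0.1],[0,0,0,-0.8,4,-0.5,0.1],[0,0,0,-0.8,5.5,-0.5,0.1],[0,0,0,-0.8,5.5,-0.5,0.1],[0,0,0,-0.8,5.5,-0.5,0.1]],
  ],
)

```text
time_s: 17.38
tcp_pos: [0.5929, 0.0071, 0.0666]
eef_rot: [-2.048, -2.38, 0.005]
force: [-8.3, -5.9, 2.8]
width: 0.247
grasp_force: 50.0
```

```bash
python3 go.py;python3 - <<'E'
from h import *
for n in("scene","top"): cv2.imwrite(f"pics/{n}4.png",arm.grab_frame(n)[:,:,::-1])
a=cv2.imread("pics/scene4.png")[180:260,290:390]
cv2.imwrite("pics/a4.png",cv2.resize(a,None,fx=7,fy=7,interpolation=cv2.INTER_CUBIC))
E
```

```text
t 17.3833 p [0.5929 0.0071 0.0666] yaw 98.58 down [-0.0035 -0.0013 -1.    ] F [-8.29 -5.87  2.79] M [-1.342  2.008 -0.11 ] w 0.247 g 50.0 q [ 0.35  0.56 -0.61  1.89  0.43  0.83 -0.33]
```

View pics/a4.png

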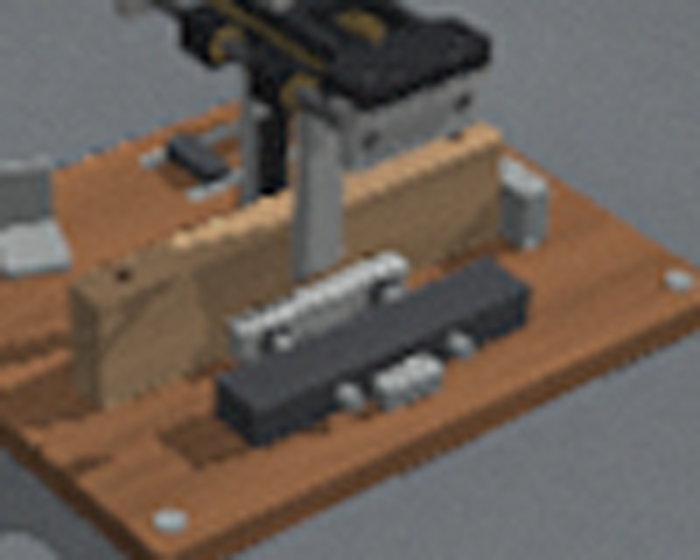

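The rods show behind the housing at (350,395) and (462,345), not quite level with the step's back edge. The rail's end is on the stop block and its side is on the pad. I'll push about 2 mm more, then measure.

>>> send_rows(
  steps=[
    [[0,0,0,0,1,0,0.1],[0,0,0,0,2,0,0.1],[0,0,0,0,2,0,0.1],[0,0,0,0,2,0,0.1]],
  ],
)

```text
time_s: 17.82
tcp_pos: [0.5945, 0.0073, 0.0666]
eef_rot: [-2.048, -2.38, 0.006]
force: [-10.2, -5.6, 4.6]
width: 0.253
grasp_force: 50.0
```

```bash
python3 go.py;python3 - <<'E'
from h import *
im=arm.grab_frame("scene"); cv2.imwrite("pics/scene5.png",im[:,:,::-1])
a=im[220:245,330:365,::-1]
cv2.imwrite("pics/a5.png",cv2.resize(a,None,fx=20,fy=20,interpolation=cv2.INTER_CUBIC))
w=np.radians(8.6);R=np.array([[np.cos(w),-np.sin(w)],[np.sin(w),np.cos(w)]]);o=np.array([.565,.0035])
for x in(.1,.106,.112,.118): print(x,[ ((proj("scene",[*(o+R@[x,y]),.018+z])-[330,220]+.5)*20).round().tolist() for y,z in((-.025,.011),(.025,.011),(0,.011))])
E
```

```text
t 17.8167 p [0.5945 0.0073 0.0666] yaw 98.58 down [-0.0041 -0.0015 -1.    ] F [-10.24  -5.64   4.56] M [-1.331  2.526 -0.151] w 0.253 g 50.0 q [ 0.35  0.56 -0.61  1.88  0.43  0.84 -0.33]
0.1 [[209.0, 314.0], [471.0, 193.0], [341.0, 253.0]]
0.106 [[235.0, 334.0], [497.0, 212.0], [367.0, 272.0]]
0.112 [[261.0, 354.0], [524.0, 231.0], [394.0, 292.0]]
0.118 [[287.0, 374.0], [550.0, 250.0], [420.0, 311.0]]
```

View pics/a5.png

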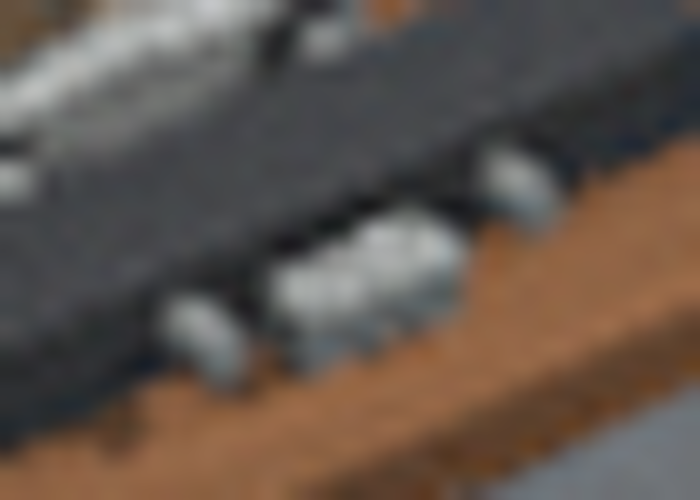

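The rod ends at about (232,358) and (545,205) sit level with the step's back edge to within about 1 mm. That agrees with the 11.6 mm TCP travel and about 10 N. I'll hold briefly to check it is steady.

>>> send_rows(
  steps=[
    [[0,0,0,0,0.2,0,0.1],[0,0,0,0,0.2,0,0.1],[0,0,0,0,0.2,0,0.1],[0,0,0,0,0.2,0,0.1],[0,0,0,0,0.2,0,0.1],[0,0,0,0,0.2,0,0.1]],
  ],
)

```text
time_s: 18.37
tcp_pos: [0.5946, 0.0073, 0.0666]
eef_rot: [-2.048, -2.38, 0.006]
force: [-10.3, -4.1, 4.9]
width: 0.247
grasp_force: 50.0
```

```bash
python3 go.py
python3 - <<'E'
from rig import arm
print(arm.job_done())
E
```

```text
t 18.3667 p [0.5946 0.0073 0.0666] yaw 98.58 down [-0.0042 -0.0016 -1.    ] F [-10.29  -4.08   4.89] M [-1.372  2.685 -0.03 ] w 0.247 g 50.0 q [ 0.35  0.56 -0.61  1.88  0.43  0.84 -0.33]
the job is handed in; nothing more can be done
None
```

The job is handed in at 18.4 s, verdict not shown: the slide is home, and the long rail is on the bed, butted on the stop block and held against the pad about half way in (roughly 12 mm by my estimate, about 10 N at the wrist).

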